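# Work the transit wedge out of a bench shaker

### The job

The two-deck shaker still has its transit wedge clamped between the base and the lower deck. Pull the wedge out by its upright post: it is tight, and a straight pull would drag the shaker along, so work it from side to side until it comes free, with the shaker shifted by no more than 4 cm. Then lay the wedge in the white tray, flat on the floor of the tray with the post up, and leave the timer and the vial as they stand.

Things in the scene. Friction and masses are not known exactly. Their poses are not given: they have to be found in the camera images.
- wedge: Grey plastic wedge, 164 x 40 mm, about 0.14 kg. Origin: middle of its underside; +x to its thin tip (x = +82 mm), z up. From 4 mm thick at the tip to 10.7 mm 30 mm behind it, then flat for 66 mm; handle end (x -16 to -82 mm) 14.5 mm thick with an upright post. It starts lying on the shaker's base, 38 mm above the bench, pointing in (its x within 0.05 rad of the shaker's x).
- wedge_post (a point): Point on the axis of the wedge's post, at wedge x = -66 mm, 46 mm above its underside: a good height to grip. The post is an upright steel cylinder, 22 mm in diameter, from 17 to 69.5 mm above the underside. Gripped firmly (60 N or so, else it slips and droops) it hardly turns in the fingers, so turn the gripper along with the wedge.
- shaker: Two-deck shaker, 1.7 kg, loose on rubber feet. Origin: bench level under the middle of its base; x from front to back, so the wedge comes out along -x; z up. Base 160 x 200 mm (x, y), top 38 mm above the bench. Friction holds the wedge about twice as firmly as the shaker stands on the bench, so a straight pull drags the shaker; so does swinging the post without turning the gripper.
- jaw_pad (a point): Middle of the underside of the pad (18 mm along x, 36 mm along y, at shaker x = -62 mm) that presses the wedge down with about 15 N; the post starts 109 mm in front of it. Turned about the pad 0.25 rad to either side in turn, the wedge can be drawn out 5 mm per sweep with the shaker staying put. It is loose after 20 to 40 mm; its tip is clear of the base after 65 mm.
- deck_edge (a point): Middle of the lower front edge of the upper deck, at shaker x = -155 mm, 185 mm above the bench (3.5 mm higher while the wedge is in). The deck is 210 mm wide and overhangs the wedge to within 16 mm of the post's axis, so the gripper must come to the post from the front, leaning 35 to 45 degrees back from the shaker.
- platform (a joint): Height of the sprung decks above their lowest position, in m: about 0.0035 while the wedge is clamped, falling to 0 as the taper passes under the pad. Below 0.001 the wedge is loose.
- parts_tray: White plastic tray, 210 x 120 mm (x, y), 25 mm high, walls and floor 4 mm thick. Origin: middle of its underside; long side along its x. The wedge fits lengthways.
- lab_timer: White bench timer, 59 x 66 x 26 mm, a bystander behind the tray. Origin: middle of its underside.
- amber_vial: Amber glass vial with a black cap, 33 mm across, 74 mm high, a bystander left of the shaker. Origin: middle of its underside.

How it is judged:
By the outcome, as a careful person would: the job done as asked, in the order asked, and still so for the second after the job is handed in, with the robot touching nothing.
It also fails if it takes over 54 s, if anything falls off the work surface, if the arm or the gripper's body presses on something with over 40 N, if the wrist force passes 120 N, or if a joint passes its speed limit or range.

### The arm

A 7-joint arm with a two-finger parallel gripper is mounted at the origin on a cart in front of the work surface, level with it; the furniture and walls round the work are solid. World frame = base frame: x ahead of the robot, y to its left, z up, the work surface at z = 0. Lengths are in mm, angles in degrees, forces in N, time in s.
With the tool pointing down it reaches from about 425 to 875 mm from the base axis. Payload 4.7 kg.
Tool frame: the origin (TCP) lies at the very end of the fingers, on their centre line; the grasp point (between the pads) lies 19 mm behind it (grip_depth is the x of the grasp point in the tool frame, in mm); x points along the fingers, z is the direction in which the jaws open and shut, and the axes are right-handed (so a half turn about x gives the same grasp; the last joint's range is limited). The gripper opens to 87 mm and grips with 3 to 60 N. Pads are 19 mm wide; open, the fingers measure 117 mm over their backs; the gripper's body (75 mm by 190 mm) begins 51 mm behind the grasp point.
Start: joints at [66.24, 18.392, -4.016, 83.108, 1.295, 78.541, -3.26], TCP at [270.24, -591.182, 222.587] pointing down, gripper open.
Joint ranges: [-163.93, 163.93], [-17.29, 119.83], [-79.2, 71.16], [3.27, 140.29], [-89.18, 269.18], [5.43, 117.66], [-154.24, 154.24]. Speed limits (degrees/s): [147.25, 147.25, 180, 180, 180, 180, 180].

### API

Orientations are given as [roll, pitch, yaw] about the fixed x, y, z axes, in that order (R = Rz(yaw) Ry(pitch) Rx(roll)).
In Python, from rig import read_state, capture, sign_off, grip_depth gives the robot as it stands.
- The arm moves only by the tool apply_moves, never from a script. Its argument "plan" is a list of rows, each a list of 2 entries, a list of its own where there are three numbers: the shift along the tool's x, y, z in units of 0.3 m (1.0 is 0.3 m), then the turn, a rotation vector about the tool's x, y, z in units of pi rad (1.0 is pi rad). A call has exactly 10 rows; each row shifts and turns the pose as measured when the row begins, along the tool's axes as they then stand; what a row does not reach is not made up. A row lasts 1/8 s, in which the tool goes at most 62.5 mm and 10.7 degrees, less where a joint would pass 70% of its speed; a pose out of reach is approached as far as the arm can. A call with a number of a shift or a turn outside -1 to 1 is refused whole. A call with a gripper value outside its range is refused whole. "claw" is the closure, from -1 (fully open) to 1 (shut), set as the call begins (left out, the last holds). The fingers move at their own pace and stop on an object; "force" is the grip in N (left out, the last holds). Time passes only in rows, so rows that do not move let the fingers close, or fill a call up. It gives the time, the measured TCP pose, the force and the opening at its end, in the units of the state.
- read_state(): the state, without advancing time (a new reading comes with each control period).
- capture(name): name is "side" or "top"; returns a dict with "img" (480x640x3 uint8, red, green, blue), "z_map" (480x640 float32, mm along the optical axis (not along the pixel's ray), 0 where there is no reading), "K" (3x3 intrinsics, pixels), "distortion" ([k1, k2, p1, p2, k3] as OpenCV has them; the pictures are not rectified), "R" (3x3) and "t" (3): a world point X has camera coordinates R X + t. Camera axes: x right, y down, z forward; pixel columns grow to the right and rows downward; lengths in mm; the calibration is good to about 2 mm. A picture is of the moment at which its call begins.
- sign_off(): hands the job in, once; it reports no verdict.
The state is a dict: "time_s": time; "q": joint angles; "qd": joint speeds; "effort": joint torques, N m; "eef_pos": TCP position; "ee_rot": TCP orientation; "contact_force": force on the tool from outside, world axes, zero at the start; "wrist_torque": the same for the moment, N m; "gripper_width": opening from 0.0 (shut) to 1.0 (fully open).
Only numpy, scipy, OpenCV 4.12 (cv2) and the standard library are available. Lean on these libraries where they do the work, as an engineer would, in place of code of your own. Each camera call takes 0.05 s, during which the arm holds its last target. There are 200 camera calls.

## Working session

There is one attempt and no reset: what is moved stays moved. The work goes in short steps, Python scripts to look and compute and a tool call to move; the robot and the scene stay as the last step left them, time stands still between calls to the robot, and variables do not carry over. Pictures are saved under pics/ and viewed, about 8 in all and at most 12, crops included, and the job is handed in when it is done.

Besides the shell and the picture viewer there is one more tool, called after "Call:" by a JSON object that holds its "api" and its "payload", one argument or row to a line. apply_moves: Moves the arm, as the interface text tells. Its arguments: {"type":"object","properties":{"plan":{"type":"array"},"claw":{"type":"number"},"force":{"type":"number"}},"required":["plan"]}

```bash
ls; mkdir -p pics; python3 - <<'E'
from rig import *
import cv2,numpy as np,pickle
print(read_state(),grip_depth)
for n in("side","top"):
    c=capture(n); pickle.dump(c,open(f'{n}0.pkl','wb'))
    cv2.imwrite(f'pics/{n}0.png',c['img'][:,:,::-1])
    print(n,c['K'].tolist(),c['distortion'],np.round(c['R'],3).tolist(),c['t'], -c['R'].T@c['t'])
E
```

```text
pics
{'time_s': 0.0, 'q': array([66.23923252, 18.4403411 , -4.01546789, 83.17480659,  1.29542824,
       78.53932766, -3.26079347]), 'qd': array([-0.09646043,  0.02413393, -0.03146584,  0.08845635,  0.01184213,
        0.00449038,  0.05401001]), 'effort': array([ 3.13586479e-04, -4.91283774e+01, -4.03807629e-01, -3.12527382e+01,
       -6.38326071e-02,  4.35631745e-02,  1.82720810e-04]), 'eef_pos': array([ 269.98332322, -590.67837263,  221.4478036 ]), 'ee_rot': array([-176.80425571,   89.8906194 ,  117.76549104]), 'contact_force': array([ 0.21383029, -0.47850383,  0.4159074 ]), 'wrist_torque': array([ 0.0484163 , -0.01705776, -0.04309241]), 'gripper_width': 0.9997441929435802} -18.700000000000003
side [[559.6397194570693, 0.0, 328.16273277877997], [0.0, 559.6397194570693, 235.52142222917564], [0.0, 0.0, 1.0]] [-0.11862988  0.          0.          0.          0.        ] [[0.141, -0.99, 0.006], [-0.417, -0.065, -0.906], [0.898, 0.125, -0.422]] [-445.13216374  289.13342877  800.77890522] [-535.49488991 -522.25717203  602.89327996]
top [[475.1977431575985, 0.0, 312.07278275927445], [0.0, 475.1977431575985, 235.18741500272142], [0.0, 0.0, 1.0]] [-0.05531631  0.          0.          0.          0.        ] [[0.391, -0.921, -0.0], [-0.726, -0.308, -0.616], [0.567, 0.241, -0.788]] [-549.69591416  279.2719194   827.1953801 ] [ -51.33550747 -619.18215442  823.64356683]
```

View pics/side0.png

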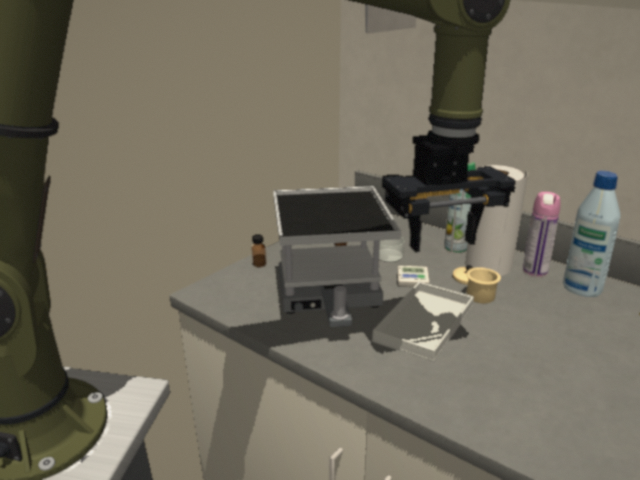

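View pics/top0.png

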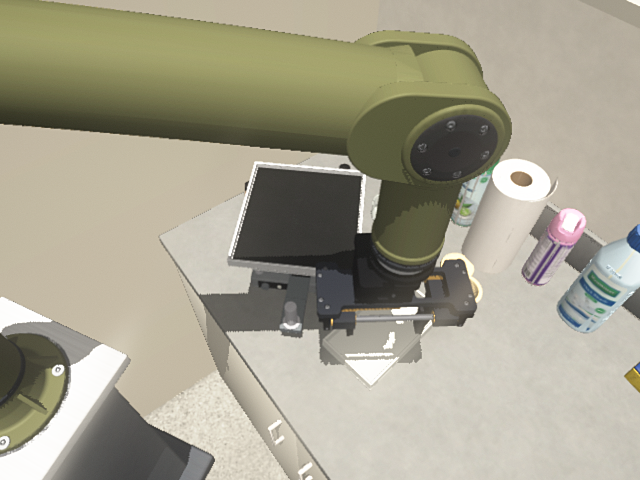

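Both pictures show the shaker, with the post at side (340,300) / top (291,310). The tray is at side (425,320) / top (375,345), partly hidden by the gripper in the top view. The vial is at side (258,250) and the timer at (412,275). Next I turn these into positions.

```bash
cat > h.py <<'E'
import numpy as np,cv2,pickle
from scipy.spatial.transform import Rotation as Ro
def cloud(c):
    v,u=np.mgrid[0:480,0:640]
    p=cv2.undistortPoints(np.stack([u,v],-1).reshape(-1,1,2).astype(np.float32),c['K'],c['distortion']).reshape(480,640,2)
    z=c['z_map'].astype(float)
    P=np.dstack([p[...,0]*z,p[...,1]*z,z])
    W=(P-c['t'])@c['R']
    W[z==0]=np.nan
    return W
def proj(c,X):
    r,_=cv2.Rodrigues(c['R']); return cv2.projectPoints(np.array(X,float).reshape(-1,1,3),r,c['t'],c['K'],c['distortion'])[0].reshape(-1,2)
E
python3 - <<'E'
from h import *
for n in("side","top"):
    c=pickle.load(open(n+'0.pkl','rb'));W=cloud(c)
    pts=dict(side=[(340,322),(340,300),(340,288),(336,250),(277,237),(393,236),(276,192),(376,188),(290,300),(380,300),(258,240),(412,275),(410,347),(375,340),(470,300),(425,286),(300,330)],
     top=[(291,303),(291,320),(232,262),(255,164),(364,168),(300,220),(371,384),(330,345),(262,280),(430,330),(300,400)])[n]
    for u,v in pts: print(n,u,v,np.round(np.nanmedian(W[v-1:v+2,u-1:u+2].reshape(-1,3),0)), c['img'][v,u])
    X=W.reshape(-1,3); m=np.isfinite(X[:,0])&(X[:,0]>200)&(X[:,0]<900)&(X[:,1]>-750)&(X[:,1]<150)
    h,e=np.histogram(X[m,2],bins=np.arange(-10,320,5)); print([(int(a),int(b)) for a,b in zip(e,h)])
E
```

```text
side 340 322 [ 292. -429.   47.] [74 75 71]
side 340 300 [ 297. -428.   88.] [91 87 84]
side 340 288 [ 307. -426.  107.] [75 72 71]
side 336 250 [ 529. -391.   68.] [90 87 82]
side 277 237 [ 786. -199.  -31.] [127 119 101]
side 393 236 [ 349. -512.  194.] [104 102  95]
side 276 192 [ 514. -267.  201.] [144 139 131]
side 376 188 [ 944. -450.   66.] [96 93 86]
side 290 300 [ 371. -322.   32.] [63 62 60]
side 380 300 [ 422. -493.   19.] [65 66 62]
side 258 240 [ 555. -212.   66.] [26 25 23]
side 412 275 [ 532. -556.   20.] [128 136 165]
side 410 347 [ 281. -555.   14.] [133 128 115]
side 375 340 [ 306. -492.    4.] [103  99  91]
side 470 300 [ 440. -671.   23.] [186 180 162]
side 425 286 [ 490. -584.   18.] [136 132 118]
side 300 330 [ 323. -350.   -1.] [56 55 50]
[(-10, 802), (-5, 19562), (0, 7805), (5, 1558), (10, 1421), (15, 1594), (20, 1851), (25, 1098), (30, 1081), (35, 1657), (40, 929), (45, 1119), (50, 978), (55, 715), (60, 883), (65, 3475), (70, 867), (75, 747), (80, 702), (85, 718), (90, 709), (95, 711), (100, 743), (105, 758), (110, 695), (115, 711), (120, 673), (125, 684), (1
[... 1013 characters left out ...]
, (20, 976), (25, 715), (30, 711), (35, 846), (40, 664), (45, 1201), (50, 876), (55, 595), (60, 626), (65, 590), (70, 655), (75, 556), (80, 566), (85, 577), (90, 587), (95, 548), (100, 595), (105, 632), (110, 541), (115, 581), (120, 571), (125, 571), (130, 564), (135, 578), (140, 563), (145, 593), (150, 554), (155, 578), (160, 559), (165, 554), (170, 548), (175, 538), (180, 504), (185, 598), (190, 7621), (195, 4855), (200, 1414), (205, 560), (210, 546), (215, 562), (220, 775), (225, 1323), (230, 452), (235, 436), (240, 442), (245, 460), (250, 442), (255, 458), (260, 456), (265, 472), (270, 434), (275, 453), (280, 452), (285, 464), (290, 489), (295, 580), (300, 657), (305, 1080), (310, 1220)]
```

```bash
cat >> h.py <<'E'
def sel(W,lo,hi,cen,r):
    X=W.reshape(-1,3); X=X[np.isfinite(X[:,0])]
    return X[(X[:,2]>lo)&(X[:,2]<hi)&(np.hypot(*(X[:,:2]-cen).T)<r)]
def rect(X):
    return cv2.minAreaRect(X[:,:2].astype(np.float32))
def cyl(X,c,r=11,cen=(300,-427)):
    from scipy.optimize import least_squares
    f=lambda p:np.hypot(X[:,0]-p[0],X[:,1]-p[1])-r
    s=least_squares(f,cen,loss='soft_l1',f_scale=1.); return s.x,np.median(abs(f(s.x))),len(X)
E
python3 - <<'E'
from h import *
for n in("side","top"):
    c=pickle.load(open(n+'0.pkl','rb'));W=cloud(c)
    D=sel(W,186,206,(425,-392),190); print(n,'deck',rect(D))
    D=sel(W,198,206,(425,-392),190);print('  rim',rect(D))
    for lo,hi in((60,75),(75,90),(90,103)): print('post',cyl(sel(W,lo,hi,(308,-427),22),c))
    T=sel(W,104,112,(308,-427),25);print('posttop',T.mean(0),rect(T),len(T))
    T=sel(W,47,56,(308,-427),40);print('handle',T.mean(0),rect(T),len(T))
    T=sel(W,19,28,(350,-590),140);print('tray',rect(T),len(T))
    T=sel(W,30,42,(420,-395),140);print('base',rect(T),len(T))
    T=sel(W,10,90,(555,-212),40);print('vial',T.mean(0),rect(T),len(T))
    T=sel(W,12,35,(532,-556),50);print('timer',T.mean(0),rect(T),len(T))
    ys=np.argwhere(np.isfinite(W[...,0])&(abs(W[...,2])<3)&(np.hypot(W[...,0]-300,W[...,1]+427)<120)); print(len(ys))
E
```

```text
side deck ((433.9526062011719, -393.31549072265625), (238.77090454101562, 210.60792541503906), 15.884346961975098)
  rim ((433.9526062011719, -393.31549072265625), (238.77090454101562, 210.60792541503906), 15.884346961975098)
post (array([ 307.73283669, -426.1636928 ]), np.float64(0.7920329761362677), 84)
post (array([ 308.0553034 , -425.95404178]), np.float64(0.603066455121307), 94)
post (array([ 307.63278719, -426.2005111 ]), np.float64(0.6658682550798236), 82)
posttop [ 305.72363618 -426.39750692  105.94768707] ((305.6563720703125, -426.1197204589844), (19.091461181640625, 21.157711029052734), 17.88802146911621) 70
handle [ 307.65602858 -423.67383629   51.45416266] ((316.902587890625, -423.7845458984375), (58.80378723144531, 40.72930908203125), 15.279465675354004) 263
tray ((391.585205078125, -555.38525390625), (180.72499084472656, 215.66558837890625), 67.38195037841797) 781
base ((384.5399475097656, -373.0119934082031), (233.54898071289062, 182.05931091308594), 79.08246612548828) 1115
vial [ 558.42675029 -210.74418591   43.21991812] ((561.9074096679688, -210.17124938964844), (30.
[... 802 characters left out ...]
28125), 24.485855102539062) 102
handle [ 314.00649998 -427.74267333   51.18748007] ((318.2738037109375, -422.99652099609375), (55.605098724365234, 40.04258346557617), 15.162123680114746) 331
tray ((380.4023132324219, -583.280029296875), (120.33352661132812, 211.31919860839844), 65.71710205078125) 458
base ((345.2886657714844, -380.60980224609375), (126.8377685546875, 129.03318786621094), 14.356813430786133) 456
vial [ 561.6949577  -201.25942082   65.3615381 ] ((562.1932983398438, -202.02638244628906), (23.227672576904297, 12.008993148803711), 27.791885375976562) 40
timer [nan nan nan] ((0.0, 0.0), (0.0, 0.0), 0.0) 0
7280<stdin>:12: RuntimeWarning: Mean of empty slice.
  ret = um.true_divide(
```

```bash
cat >> h.py <<'E'
P=np.array([411.3,-399.6]); G0=np.array([307.7,-426.1,84.])
GD=18.7
def tool(yaw,tilt=40):
    y,t=np.radians([yaw,tilt]); f=np.array([np.cos(y),np.sin(y),0])
    tx=np.sin(t)*f-np.array([0,0,np.cos(t)]); tz=np.array([np.sin(y),-np.cos(y),0])
    return np.stack([tx,np.cross(tz,tx),tz],1)
def state():
    from rig import read_state
    s=read_state(); R=Ro.from_euler('xyz',s['ee_rot'],degrees=True).as_matrix()
    return s,R,np.array(s['eef_pos'])
def report():
    s,R,p=state(); g=p-GD*R[:,0]
    yaw=np.degrees(np.arctan2(R[1,0],R[0,0])); tilt=np.degrees(np.arccos(-R[2,0]))
    d=P-g[:2]
    print('t%.2f'%s['time_s'],'tcp',p.round(1),'G',g.round(1),'yaw%.2f tilt%.2f roll%.2f'%(yaw,tilt,np.degrees(np.arcsin(R[2,2]))),'pad dist%.1f ang%.2f'%(np.hypot(*d),np.degrees(np.arctan2(d[1],d[0]))),'w%.3f'%s['gripper_width'],'F',np.round(s['contact_force'],1),'q',np.round(s['q'],0))
    return s,R,p,g,yaw
def rows(ps,Rs):
    for i in range(len(ps)-1):
        a=Rs[i].T@(ps[i+1]-ps[i])/300; b=Ro.from_matrix(Rs[i].T@Rs[i+1]).as_rotvec()/np.pi
        print([list(map(float,a.round(4))),list(map(float,b.round(4)))])
def plan(pt,Rt,n=10):
    _,R,p=state(); rv=Ro.from_matrix(R.T@Rt).as_rotvec()
    rows([p+(pt-p)*k/n for k in range(n+1)],[R@Ro.from_rotvec(rv*k/n).as_matrix() for k in range(n+1)])
E
python3 - <<'E'
from h import *
report(); R=tool(15); plan(G0+(GD-110)*R[:,0],R,9)
E
```

```text
t0.10 tcp [ 270.  -590.7  221.5] G [ 270.  -590.7  240.2] yaw119.18 tilt0.10 roll-0.10 pad dist237.7 ang53.53 w1.003 F [-0.5 -0.6 -0.4] q [66. 18. -4. 83.  1. 79. -3.]
[[0.0251, 0.0166, -0.0532], [0.0056, -0.0021, 0.0246]]
[[0.0259, 0.0137, -0.0536], [0.0056, -0.0021, 0.0246]]
[[0.0265, 0.0107, -0.054], [0.0056, -0.0021, 0.0246]]
[[0.0269, 0.0077, -0.0544], [0.0056, -0.0021, 0.0246]]
[[0.027, 0.0046, -0.0547], [0.0056, -0.0021, 0.0246]]
[[0.0269, 0.0016, -0.0549], [0.0056, -0.0021, 0.0246]]
[[0.0265, -0.0015, -0.0551], [0.0056, -0.0021, 0.0246]]
[[0.0259, -0.0045, -0.0552], [0.0056, -0.0021, 0.0246]]
[[0.0251, -0.0074, -0.0553], [0.0056, -0.0021, 0.0246]]
```

Call:
{"api": "apply_moves", "payload": {
  "plan": [
    [[0.025,0.017,-0.053],[0.0056,-0.002,0.0246]],
    [[0.026,0.014,-0.054],[0.0056,-0.002,0.0246]],
    [[0.0265,0.011,-0.054],[0.0056,-0.002,0.0246]],
    [[0.027,0.008,-0.0545],[0.0056,-0.002,0.0246]],
    [[0.027,0.005,-0.0545],[0.0056,-0.002,0.0246]],
    [[0.027,0.0015,-0.055],[0.0056,-0.002,0.0246]],
    [[0.0265,-0.0015,-0.055],[0.0056,-0.002,0.0246]],
    [[0.026,-0.0045,-0.055],[0.0056,-0.002,0.0246]],
    [[0.025,-0.0075,-0.055],[0.0056,-0.002,0.0246]],
    [[0,0,0],[0,0,0]]
  ],
  "claw": -1,
  "force": 60
}}

```text
time_s: 1.35
eef_pos: [251.0, -433.6, 148.1]
ee_rot: [91.0, 48.9, 15.5]
contact_force: [0.4, -0.6, 0.6]
gripper_width: 0.999
```

```bash
python3 - <<'E'
from h import *
report(); R=tool(15); plan(G0+(GD)*R[:,0],R,9)
E
```

```text
t1.35 tcp [ 251.  -433.6  148.1] G [ 239.2 -436.9  162.2] yaw15.54 tilt41.09 roll-0.63 pad dist176.1 ang12.23 w0.999 F [ 0.4 -0.6  0.6] q [ 87.   9.  -2. 115. -43.  71.  29.]
[[0.0386, 0.0001, 0.003], [-0.0003, -0.0002, -0.0007]]
[[0.0386, 0.0002, 0.003], [-0.0003, -0.0002, -0.0007]]
[[0.0386, 0.0003, 0.0029], [-0.0003, -0.0002, -0.0007]]
[[0.0386, 0.0003, 0.0029], [-0.0003, -0.0002, -0.0007]]
[[0.0386, 0.0004, 0.0029], [-0.0003, -0.0002, -0.0007]]
[[0.0386, 0.0005, 0.0028], [-0.0003, -0.0002, -0.0007]]
[[0.0386, 0.0006, 0.0028], [-0.0003, -0.0002, -0.0007]]
[[0.0386, 0.0007, 0.0028], [-0.0003, -0.0002, -0.0007]]
[[0.0386, 0.0007, 0.0028], [-0.0003, -0.0002, -0.0007]]
```

Call:
{"api": "apply_moves", "payload": {
  "plan": [
    [[0.037,0.0004,0.003],[-0.0003,0,-0.0007]],
    [[0.037,0.0004,0.003],[-0.0003,0,-0.0007]],
    [[0.037,0.0004,0.003],[-0.0003,0,-0.0007]],
    [[0.037,0.0004,0.003],[-0.0003,0,-0.0007]],
    [[0.037,0.0004,0.003],[-0.0003,0,-0.0007]],
    [[0.037,0.0004,0.003],[-0.0003,0,-0.0007]],
    [[0.037,0.0004,0.003],[-0.0003,0,-0.0007]],
    [[0.037,0.0004,0.003],[-0.0003,0,-0.0007]],
    [[0.037,0.0004,0.003],[-0.0003,0,-0.0007]],
    [[0,0,0],[0,0,0]]
  ]
}}

```text
time_s: 2.6
eef_pos: [324.4, -424.4, 69.0]
ee_rot: [90.1, 50.3, 15.6]
contact_force: [-0.3, -1.0, -0.8]
gripper_width: 1.002
```

```bash
python3 - <<'E'
from h import *
from rig import capture
report(); R=tool(15); plan(G0+(GD)*R[:,0],R,2)
c=capture('side'); cv2.imwrite('pics/s1.png',cv2.resize(c['img'][160:400,220:540,::-1],(800,600)))
E
```

```text
t2.60 tcp [ 324.4 -424.4   69. ] G [ 312.9 -427.6   83.4] yaw15.63 tilt39.74 roll-0.06 pad dist102.3 ang15.91 w1.002 F [-0.3 -1.  -0.8] q [ 82.  15.  -7. 118. -46.  58.  30.]
[[-0.0057, -0.0051, -0.0046], [0.0011, -0.0011, 0.0007]]
[[-0.0057, -0.0051, -0.0045], [0.0011, -0.0011, 0.0007]]
```

View pics/s1.png

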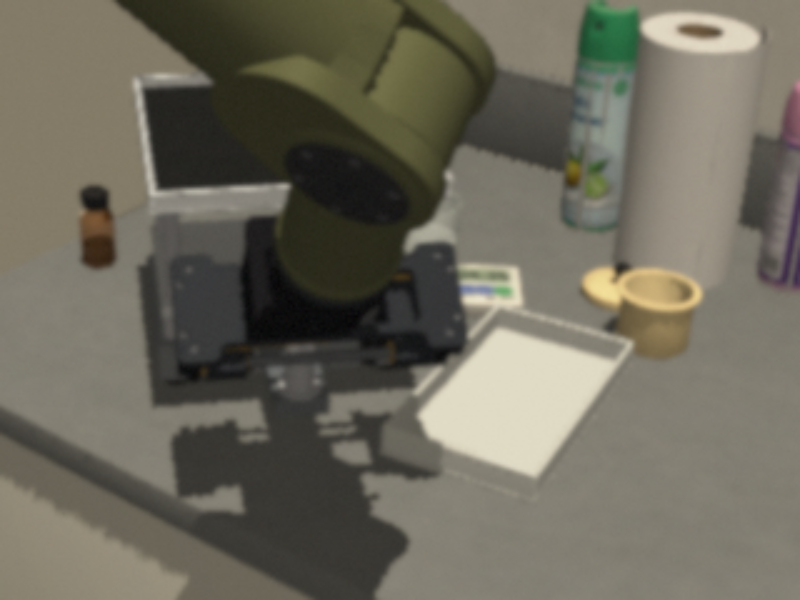

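The picture shows the open fingers on either side of the post, which is at crop (297,380), and the tray and timer clear of the arm. I'll correct about 5 mm and close.

Call:
{"api": "apply_moves", "payload": {
  "plan": [
    [[-0.0055,-0.005,-0.0045],[0.001,-0.001,0.0007]],
    [[-0.0055,-0.005,-0.0045],[0.001,-0.001,0.0007]],
    [[0,0,0],[0,0,0]],
    [[0,0,0],[0,0,0]],
    [[0,0,0],[0,0,0]],
    [[0,0,0],[0,0,0]],
    [[0,0,0],[0,0,0]],
    [[0,0,0],[0,0,0]],
    [[0,0,0],[0,0,0]],
    [[0,0,0],[0,0,0]]
  ],
  "claw": 1,
  "force": 60
}}

```text
time_s: 3.9
eef_pos: [317.7, -424.5, 70.9]
ee_rot: [89.8, 50.0, 14.7]
contact_force: [0.1, 0.1, -0.6]
gripper_width: 0.242
```

```bash
cat >> h.py <<'E'
def shaker(n):
    from rig import capture
    c=capture(n); W=cloud(c)
    X=sel(W,-12,14,(558,-208),1) # dummy
    D=sel(W,186,206,(425,-392),190); D=D[(D[:,0]*-np.sin(.2776)+D[:,1]*np.cos(.2776)>-999)]
    r=rect(D); print(n,'deck',np.round(r[0],1),np.round(r[1],1),round(r[2],2),'zmed panel %.2f'%np.median(D[(D[:,2]<198),2]))
    return c,W
E
python3 - <<'E'
from h import *
report()
for n in('side0','top0'):
    c=pickle.load(open(n+'.pkl','rb'));W=cloud(c)
    for name,m in(('back',(W[...,2]>186)&(W[...,2]<206)),):
        D=W[m&(abs(W[...,0]-425)<160)&(abs(W[...,1]+392)<160)]
        u=(D[:,:2]-[470.9,-382.6])@np.array([[.962,-.274],[.274,.962]])
        Q=D[(abs(u[:,0]+38)<80)&(abs(u[:,1]-30)<60)]; print(n,len(Q),np.median(Q[:,2]),Q[:,2].mean(),u.min(0),u.max(0))
E
```

```text
t3.90 tcp [ 317.7 -424.5   70.9] G [ 306.1 -427.6   85.2] yaw14.75 tilt39.98 roll0.11 pad dist108.8 ang14.89 w0.242 F [ 0.1  0.1 -0.6] q [ 82.  15.  -6. 118. -47.  58.  31.]
side0 2099 195.35715567639292 195.3666172467799 [-157.90902621 -105.53829331] [ 80.94892988 105.12881843]
top0 4815 194.65591597251657 194.64241880002695 [-154.28521445 -105.26500785] [ 78.89579652 105.29721732]
```

```bash
cat >> h.py <<'E'
def sweep(yaw_t,d_t,n=10,z=70.9,gain=0.94):
    s,R,p,g,yaw=report(); v=P-g[:2]; a0=np.arctan2(v[1],v[0]); d0=np.hypot(*v)
    a1=np.radians(yaw_t); ps=[];Rs=[]
    Rl=tool(np.degrees(a0)) # nominal attitude; small attitude error spread over the rows
    rv=Ro.from_matrix(R.T@tool(yaw_t)).as_rotvec()*gain
    for k in range(n+1):
        f=k/n*gain; a=a0+(a1-a0)*f; d=d0+(d_t-d0)*f
        Rk=R@Ro.from_rotvec(rv*k/n).as_matrix()
        gk=np.r_[P-d*np.array([np.cos(a),np.sin(a)]),0]
        t=gk+GD*Rk[:,0]; t[2]=p[2]+(z-p[2])*k/n; 
        if k==0: off=p-t
        ps.append(t+off*(1-k/n)); Rs.append(Rk)
    rows(ps,Rs)
E
python3 - <<'E'
from h import *
sweep(30,111.5)
E
```

```text
t3.90 tcp [ 317.7 -424.5   70.9] G [ 306.1 -427.6   85.2] yaw14.75 tilt39.98 roll0.11 pad dist108.8 ang14.89 w0.242 F [ 0.1  0.1 -0.6] q [ 82.  15.  -6. 118. -47.  58.  31.]
[[-0.0005, -0.0006, 0.008], [-0.006, 0.0051, 0.0]]
[[-0.0005, -0.0006, 0.008], [-0.006, 0.0051, 0.0]]
[[-0.0005, -0.0006, 0.0081], [-0.006, 0.0051, 0.0]]
[[-0.0005, -0.0006, 0.0081], [-0.006, 0.0051, 0.0]]
[[-0.0005, -0.0006, 0.0081], [-0.006, 0.0051, 0.0]]
[[-0.0005, -0.0006, 0.0081], [-0.006, 0.0051, 0.0]]
[[-0.0005, -0.0006, 0.0081], [-0.006, 0.0051, 0.0]]
[[-0.0005, -0.0006, 0.0082], [-0.006, 0.0051, 0.0]]
[[-0.0005, -0.0006, 0.0082], [-0.006, 0.0051, 0.0]]
[[-0.0005, -0.0006, 0.0082], [-0.006, 0.0051, 0.0]]
```

Call:
{"api": "apply_moves", "payload": {
  "plan": [
    [[-0.0005,-0.0006,0.008],[-0.006,0.0051,0]],
    [[-0.0005,-0.0006,0.008],[-0.006,0.0051,0]],
    [[-0.0005,-0.0006,0.008],[-0.006,0.0051,0]],
    [[-0.0005,-0.0006,0.008],[-0.006,0.0051,0]],
    [[-0.0005,-0.0006,0.008],[-0.006,0.0051,0]],
    [[-0.0005,-0.0006,0.008],[-0.006,0.0051,0]],
    [[-0.0005,-0.0006,0.008],[-0.006,0.0051,0]],
    [[-0.0005,-0.0006,0.008],[-0.006,0.0051,0]],
    [[-0.0005,-0.0006,0.008],[-0.006,0.0051,0]],
    [[-0.0005,-0.0006,0.008],[-0.006,0.0051,0]]
  ]
}}

```text
time_s: 5.15
eef_pos: [326.6, -448.0, 70.9]
ee_rot: [90.0, 49.9, 30.2]
contact_force: [1.3, 1.4, 0.6]
gripper_width: 0.239
```

```bash
python3 - <<'E'
from h import *
sweep(2,116.5)
shaker('top')
E
```

```text
t5.15 tcp [ 326.6 -448.    70.9] G [ 316.2 -454.1   85.2] yaw30.17 tilt40.11 roll-0.03 pad dist109.6 ang29.81 w0.239 F [1.3 1.4 0.6] q [ 81.  23.  -7. 106. -39.  68.  36.]
[[-0.0011, -0.0013, -0.0149], [0.0112, -0.0095, -0.0001]]
[[-0.0011, -0.0013, -0.015], [0.0112, -0.0095, -0.0001]]
[[-0.0011, -0.0013, -0.0151], [0.0112, -0.0095, -0.0001]]
[[-0.0011, -0.0014, -0.0152], [0.0112, -0.0095, -0.0001]]
[[-0.0011, -0.0014, -0.0153], [0.0112, -0.0095, -0.0001]]
[[-0.0011, -0.0014, -0.0154], [0.0112, -0.0095, -0.0001]]
[[-0.0011, -0.0014, -0.0155], [0.0112, -0.0095, -0.0001]]
[[-0.0011, -0.0014, -0.0156], [0.0112, -0.0095, -0.0001]]
[[-0.0012, -0.0014, -0.0157], [0.0112, -0.0095, -0.0001]]
[[-0.0012, -0.0014, -0.0158], [0.0112, -0.0095, -0.0001]]
top deck [ 434.7 -393. ] [234.3 210.3] 15.91 zmed panel 194.58
```

Call:
{"api": "apply_moves", "payload": {
  "plan": [
    [[-0.001,-0.0012,-0.015],[0.0112,-0.0095,0]],
    [[-0.001,-0.0012,-0.015],[0.0112,-0.0095,0]],
    [[-0.001,-0.0012,-0.015],[0.0112,-0.0095,0]],
    [[-0.001,-0.0012,-0.015],[0.0112,-0.0095,0]],
    [[-0.001,-0.0012,-0.0152],[0.0112,-0.0095,0]],
    [[-0.001,-0.0012,-0.0153],[0.0112,-0.0095,0]],
    [[-0.001,-0.0012,-0.0154],[0.0112,-0.0095,0]],
    [[-0.001,-0.0012,-0.0155],[0.0112,-0.0095,0]],
    [[-0.001,-0.0012,-0.0156],[0.0112,-0.0095,0]],
    [[-0.001,-0.0012,-0.0157],[0.0112,-0.0095,0]]
  ]
}}

```text
time_s: 6.45
eef_pos: [308.5, -401.2, 71.0]
ee_rot: [89.8, 49.7, 1.5]
contact_force: [7.0, -1.5, -3.4]
gripper_width: 0.239
```

```bash
python3 - <<'E'
from h import *
s,R,p=state();g=p-GD*R[:,0]
sweep(30,np.hypot(*(P-g[:2]))+5.5)
shaker('top')
E
```

```text
t6.45 tcp [ 308.5 -401.2   71. ] G [ 296.4 -401.5   85.2] yaw1.47 tilt40.26 roll0.11 pad dist114.9 ang0.93 w0.239 F [ 7.  -1.5 -3.4] q [ 83.   6.  -6. 129. -54.  50.  26.]
[[-0.001, -0.0012, 0.0164], [-0.0113, 0.0096, -0.0001]]
[[-0.001, -0.0012, 0.0165], [-0.0113, 0.0096, -0.0001]]
[[-0.0009, -0.0012, 0.0166], [-0.0113, 0.0096, -0.0001]]
[[-0.0009, -0.0012, 0.0167], [-0.0113, 0.0096, -0.0001]]
[[-0.0009, -0.0012, 0.0168], [-0.0113, 0.0096, -0.0001]]
[[-0.0009, -0.0011, 0.0169], [-0.0113, 0.0096, -0.0001]]
[[-0.0009, -0.0011, 0.0169], [-0.0113, 0.0096, -0.0001]]
[[-0.0009, -0.0011, 0.017], [-0.0113, 0.0096, -0.0001]]
[[-0.0009, -0.0011, 0.0171], [-0.0113, 0.0096, -0.0001]]
[[-0.0009, -0.0011, 0.0172], [-0.0113, 0.0096, -0.0001]]
top deck [ 397.  -403.3] [315.7 211.2] 15.91 zmed panel 194.57
```

Call:
{"api": "apply_moves", "payload": {
  "plan": [
    [[-0.001,-0.0012,0.0164],[-0.0113,0.0096,0]],
    [[-0.001,-0.0012,0.0165],[-0.0113,0.0096,0]],
    [[-0.001,-0.0012,0.0166],[-0.0113,0.0096,0]],
    [[-0.001,-0.0012,0.0167],[-0.0113,0.0096,0]],
    [[-0.001,-0.0012,0.0168],[-0.0113,0.0096,0]],
    [[-0.001,-0.0012,0.0168],[-0.0113,0.0096,0]],
    [[-0.001,-0.0012,0.0169],[-0.0113,0.0096,0]],
    [[-0.001,-0.0012,0.017],[-0.0113,0.0096,0]],
    [[-0.001,-0.0012,0.0171],[-0.0113,0.0096,0]],
    [[-0.001,-0.0012,0.0172],[-0.0113,0.0096,0]]
  ]
}}

```text
time_s: 7.75
eef_pos: [315.4, -445.7, 70.5]
ee_rot: [90.2, 49.6, 28.6]
contact_force: [3.6, 2.0, -1.5]
gripper_width: 0.235
```

```bash
cat >> h.py <<'E'
def shaker(n='top',c=None):
    if c is None:
        from rig import capture
        c=capture(n)
    W=cloud(c); D=sel(W,186,206,(425,-392),220)
    u=(D[:,:2]-[470.9,-382.6])@np.array([[.962,-.274],[.274,.962]])
    k=(u[:,0]>-125)&(u[:,0]<120)&(abs(u[:,1])<130); u=u[k]; r=rect(u)
    q=(abs(u[:,0]+38)<80)&(abs(u[:,1]-30)<60)
    print(n,'x back',u[:,0].max().round(1),'y',u[:,1].min().round(1),u[:,1].max().round(1),'ang',round(r[2],2),'panel z %.2f'%np.median(D[k][q,2]),q.sum())
E
python3 - <<'E'
from h import *
s,R,p=state();g=p-GD*R[:,0]
sweep(3.5,np.hypot(*(P-g[:2]))+5.5)
shaker('top',pickle.load(open('top0.pkl','rb')));shaker('top')
E
```

```text
t7.75 tcp [ 315.4 -445.7   70.5] G [ 304.7 -451.5   84.8] yaw28.64 tilt40.40 roll-0.12 pad dist118.5 ang25.96 w0.235 F [ 3.6  2.  -1.5] q [ 82.  23.  -6. 108. -40.  68.  36.]
[[-0.0006, -0.0006, -0.013], [0.0099, -0.0085, -0.0002]]
[[-0.0007, -0.0006, -0.0131], [0.0099, -0.0085, -0.0002]]
[[-0.0007, -0.0007, -0.0131], [0.0099, -0.0085, -0.0002]]
[[-0.0007, -0.0007, -0.0132], [0.0099, -0.0085, -0.0002]]
[[-0.0008, -0.0008, -0.0132], [0.0099, -0.0085, -0.0002]]
[[-0.0008, -0.0008, -0.0133], [0.0099, -0.0085, -0.0002]]
[[-0.0009, -0.0009, -0.0134], [0.0099, -0.0085, -0.0002]]
[[-0.0009, -0.0009, -0.0134], [0.0099, -0.0085, -0.0002]]
[[-0.0009, -0.001, -0.0135], [0.0099, -0.0085, -0.0002]]
[[-0.001, -0.001, -0.0135], [0.0099, -0.0085, -0.0002]]
top x back 78.9 y -105.3 105.3 ang 89.99 panel z 194.66 4815
top x back 78.9 y -105.2 105.3 ang 0.04 panel z 194.61 4802
```

Call:
{"api": "apply_moves", "payload": {
  "plan": [
    [[-0.001,-0.001,-0.013],[0.0099,-0.0085,0]],
    [[-0.001,-0.001,-0.013],[0.0099,-0.0085,0]],
    [[-0.001,-0.001,-0.013],[0.0099,-0.0085,0]],
    [[-0.001,-0.001,-0.013],[0.0099,-0.0085,0]],
    [[-0.001,-0.001,-0.0132],[0.0099,-0.0085,0]],
    [[-0.001,-0.001,-0.0133],[0.0099,-0.0085,0]],
    [[-0.001,-0.001,-0.0134],[0.0099,-0.0085,0]],
    [[-0.001,-0.001,-0.0134],[0.0099,-0.0085,0]],
    [[-0.001,-0.001,-0.0135],[0.0099,-0.0085,0]],
    [[-0.001,-0.001,-0.0135],[0.0099,-0.0085,0]]
  ]
}}

```text
time_s: 9.05
eef_pos: [299.0, -402.6, 71.0]
ee_rot: [90.0, 49.5, 3.1]
contact_force: [6.4, -0.9, -4.2]
gripper_width: 0.238
```

```bash
python3 - <<'E'
from h import *
s,R,p=state();g=p-GD*R[:,0]
sweep(30,np.hypot(*(P-g[:2]))+5.5)
shaker('top')
E
```

```text
t9.05 tcp [ 299.  -402.6   71. ] G [ 286.9 -403.2   85.2] yaw3.08 tilt40.45 roll-0.03 pad dist124.5 ang1.67 w0.238 F [ 6.4 -0.9 -4.2] q [ 84.   7.  -6. 128. -53.  52.  28.]
[[-0.0012, -0.0014, 0.0175], [-0.0108, 0.0091, -0.0002]]
[[-0.0011, -0.0014, 0.0176], [-0.0108, 0.0091, -0.0002]]
[[-0.0011, -0.0013, 0.0177], [-0.0108, 0.0091, -0.0002]]
[[-0.0011, -0.0013, 0.0178], [-0.0108, 0.0091, -0.0002]]
[[-0.001, -0.0013, 0.0179], [-0.0108, 0.0091, -0.0002]]
[[-0.001, -0.0012, 0.018], [-0.0108, 0.0091, -0.0002]]
[[-0.001, -0.0012, 0.018], [-0.0108, 0.0091, -0.0002]]
[[-0.0009, -0.0012, 0.0181], [-0.0108, 0.0091, -0.0002]]
[[-0.0009, -0.0011, 0.0182], [-0.0108, 0.0091, -0.0002]]
[[-0.0009, -0.0011, 0.0183], [-0.0108, 0.0091, -0.0002]]
top x back 78.7 y -105.2 105.8 ang 89.85 panel z 194.54 4803
```

Call:
{"api": "apply_moves", "payload": {
  "plan": [
    [[-0.0012,-0.0014,0.0175],[-0.0108,0.0091,0]],
    [[-0.0012,-0.0014,0.0176],[-0.0108,0.0091,0]],
    [[-0.0012,-0.0014,0.0177],[-0.0108,0.0091,0]],
    [[-0.0012,-0.0014,0.0178],[-0.0108,0.0091,0]],
    [[-0.0011,-0.0013,0.0179],[-0.0108,0.0091,0]],
    [[-0.0011,-0.0013,0.018],[-0.0108,0.0091,0]],
    [[-0.0011,-0.0013,0.018],[-0.0108,0.0091,0]],
    [[-0.001,-0.0012,0.0181],[-0.0108,0.0091,0]],
    [[-0.001,-0.0012,0.0182],[-0.0108,0.0091,0]],
    [[-0.001,-0.0012,0.0183],[-0.0108,0.0091,0]]
  ]
}}

```text
time_s: 10.35
eef_pos: [304.6, -447.2, 70.4]
ee_rot: [90.2, 49.5, 28.0]
contact_force: [3.7, 0.9, -1.8]
gripper_width: 0.245
```

```bash
python3 - <<'E'
from h import *
s,R,p=state();g=p-GD*R[:,0]
sweep(4,np.hypot(*(P-g[:2]))+5.5)
shaker('top')
E
```

```text
t10.35 tcp [ 304.6 -447.2   70.4] G [ 293.8 -452.9   84.7] yaw28.01 tilt40.48 roll-0.13 pad dist129.0 ang24.41 w0.245 F [ 3.7  0.9 -1.8] q [ 83.  22.  -6. 108. -40.  68.  37.]
[[-0.0005, -0.0004, -0.0129], [0.0095, -0.0081, -0.0002]]
[[-0.0006, -0.0005, -0.013], [0.0095, -0.0081, -0.0002]]
[[-0.0006, -0.0005, -0.013], [0.0095, -0.0081, -0.0002]]
[[-0.0007, -0.0006, -0.0131], [0.0095, -0.0081, -0.0002]]
[[-0.0007, -0.0007, -0.0131], [0.0095, -0.0081, -0.0002]]
[[-0.0008, -0.0007, -0.0132], [0.0095, -0.0081, -0.0002]]
[[-0.0008, -0.0008, -0.0132], [0.0095, -0.0081, -0.0002]]
[[-0.0009, -0.0009, -0.0133], [0.0095, -0.0081, -0.0002]]
[[-0.001, -0.0009, -0.0133], [0.0095, -0.0081, -0.0002]]
[[-0.001, -0.001, -0.0134], [0.0095, -0.0081, -0.0002]]
top x back 78.4 y -104.8 105.8 ang 89.97 panel z 194.15 4806
```

Call:
{"api": "apply_moves", "payload": {
  "plan": [
    [[-0.001,-0.001,-0.013],[0.0095,-0.0081,0]],
    [[-0.001,-0.001,-0.013],[0.0095,-0.0081,0]],
    [[-0.001,-0.001,-0.013],[0.0095,-0.0081,0]],
    [[-0.001,-0.001,-0.013],[0.0095,-0.0081,0]],
    [[-0.001,-0.001,-0.0131],[0.0095,-0.0081,0]],
    [[-0.001,-0.001,-0.0132],[0.0095,-0.0081,0]],
    [[-0.001,-0.001,-0.0132],[0.0095,-0.0081,0]],
    [[-0.001,-0.001,-0.0133],[0.0095,-0.0081,0]],
    [[-0.001,-0.001,-0.0133],[0.0095,-0.0081,0]],
    [[-0.001,-0.001,-0.0134],[0.0095,-0.0081,0]]
  ]
}}

```text
time_s: 11.65
eef_pos: [288.6, -403.3, 70.5]
ee_rot: [90.4, 49.4, 3.9]
contact_force: [6.9, 0.3, -4.1]
gripper_width: 0.238
```

```bash
python3 - <<'E'
from h import *
s,R,p=state();g=p-GD*R[:,0]
sweep(30,np.hypot(*(P-g[:2]))+5.5)
shaker('top')
E
```

```text
t11.65 tcp [ 288.6 -403.3   70.5] G [ 276.5 -404.1   84.7] yaw3.91 tilt40.56 roll-0.28 pad dist134.9 ang1.92 w0.238 F [ 6.9  0.3 -4.1] q [ 85.   7.  -5. 128. -52.  54.  29.]
[[-0.0014, -0.0013, 0.019], [-0.0106, 0.0088, -0.0003]]
[[-0.0014, -0.0013, 0.0191], [-0.0106, 0.0088, -0.0003]]
[[-0.0013, -0.0012, 0.0192], [-0.0106, 0.0088, -0.0003]]
[[-0.0013, -0.0012, 0.0193], [-0.0106, 0.0088, -0.0003]]
[[-0.0012, -0.0012, 0.0194], [-0.0106, 0.0088, -0.0003]]
[[-0.0012, -0.0011, 0.0194], [-0.0106, 0.0088, -0.0003]]
[[-0.0012, -0.0011, 0.0195], [-0.0106, 0.0088, -0.0003]]
[[-0.0011, -0.0011, 0.0196], [-0.0106, 0.0088, -0.0003]]
[[-0.0011, -0.001, 0.0197], [-0.0106, 0.0088, -0.0003]]
[[-0.001, -0.001, 0.0198], [-0.0106, 0.0088, -0.0003]]
top x back 77.8 y -104.8 105.9 ang 89.96 panel z 193.17 4804
```

Call:
{"api": "apply_moves", "payload": {
  "plan": [
    [[-0.0014,-0.0014,0.019],[-0.0106,0.0088,0]],
    [[-0.0014,-0.0014,0.0191],[-0.0106,0.0088,0]],
    [[-0.0014,-0.0014,0.0192],[-0.0106,0.0088,0]],
    [[-0.0014,-0.0013,0.0193],[-0.0106,0.0088,0]],
    [[-0.0013,-0.0013,0.0194],[-0.0106,0.0088,0]],
    [[-0.0013,-0.0013,0.0194],[-0.0106,0.0088,0]],
    [[-0.0013,-0.0012,0.0195],[-0.0106,0.0088,0]],
    [[-0.0012,-0.0012,0.0196],[-0.0106,0.0088,0]],
    [[-0.0012,-0.0012,0.0197],[-0.0106,0.0088,0]],
    [[-0.0012,-0.0012,0.0198],[-0.0106,0.0088,0]]
  ]
}}

```text
time_s: 12.95
eef_pos: [293.7, -455.1, 69.7]
ee_rot: [90.4, 49.4, 29.0]
contact_force: [3.0, 2.6, -1.5]
gripper_width: 0.24
```

```bash
python3 - <<'E'
from h import *
s,R,p=state();g=p-GD*R[:,0]
sweep(5,np.hypot(*(P-g[:2]))+6)
shaker('top')
E
```

```text
t12.95 tcp [ 293.7 -455.1   69.7] G [ 283.1 -461.    83.9] yaw29.03 tilt40.58 roll-0.24 pad dist142.2 ang25.60 w0.240 F [ 3.   2.6 -1.5] q [ 84.  23.  -5. 107. -39.  70.  38.]
[[-0.0008, -0.0004, -0.0146], [0.0094, -0.0081, -0.0003]]
[[-0.0008, -0.0004, -0.0146], [0.0094, -0.0081, -0.0003]]
[[-0.0009, -0.0005, -0.0147], [0.0094, -0.0081, -0.0003]]
[[-0.0009, -0.0006, -0.0147], [0.0094, -0.0081, -0.0003]]
[[-0.001, -0.0006, -0.0148], [0.0094, -0.0081, -0.0003]]
[[-0.0011, -0.0007, -0.0149], [0.0094, -0.0081, -0.0003]]
[[-0.0011, -0.0007, -0.0149], [0.0094, -0.0081, -0.0003]]
[[-0.0012, -0.0008, -0.015], [0.0094, -0.0081, -0.0003]]
[[-0.0012, -0.0009, -0.015], [0.0094, -0.0081, -0.0003]]
[[-0.0013, -0.0009, -0.0151], [0.0094, -0.0081, -0.0003]]
top x back 77.3 y -104.8 105.7 ang 89.97 panel z 191.41 4789
```

```bash
python3 - <<'E'
from h import *
sweep(15.5,192,z=71)
E
```

```text
t13.00 tcp [ 294.2 -456.3   69.6] G [ 283.5 -462.1   83.9] yaw29.02 tilt40.55 roll-0.16 pad dist142.2 ang26.09 w0.237 F [ 1.   1.1 -0.8] q [ 83.  23.  -5. 106. -39.  70.  38.]
[[-0.0102, -0.0112, -0.0083], [0.0053, -0.0046, -0.0003]]
[[-0.0102, -0.0113, -0.0085], [0.0053, -0.0046, -0.0003]]
[[-0.0102, -0.0113, -0.0088], [0.0053, -0.0046, -0.0003]]
[[-0.0102, -0.0113, -0.009], [0.0053, -0.0046, -0.0003]]
[[-0.0102, -0.0114, -0.0092], [0.0053, -0.0046, -0.0003]]
[[-0.0102, -0.0114, -0.0094], [0.0053, -0.0046, -0.0003]]
[[-0.0102, -0.0114, -0.0096], [0.0053, -0.0046, -0.0003]]
[[-0.0103, -0.0115, -0.0098], [0.0053, -0.0046, -0.0003]]
[[-0.0103, -0.0115, -0.01], [0.0053, -0.0046, -0.0003]]
[[-0.0103, -0.0115, -0.0102], [0.0053, -0.0046, -0.0003]]
```

Call:
{"api": "apply_moves", "payload": {
  "plan": [
    [[-0.0102,-0.0112,-0.0083],[0.0053,-0.0046,0]],
    [[-0.0102,-0.0113,-0.0085],[0.0053,-0.0046,0]],
    [[-0.0102,-0.0113,-0.0088],[0.0053,-0.0046,0]],
    [[-0.0102,-0.0113,-0.009],[0.0053,-0.0046,0]],
    [[-0.0102,-0.0114,-0.0092],[0.0053,-0.0046,0]],
    [[-0.0102,-0.0114,-0.0094],[0.0053,-0.0046,0]],
    [[-0.0102,-0.0114,-0.0096],[0.0053,-0.0046,0]],
    [[-0.0103,-0.0115,-0.0098],[0.0053,-0.0046,0]],
    [[-0.0103,-0.0115,-0.01],[0.0053,-0.0046,0]],
    [[-0.0103,-0.0115,-0.0102],[0.0053,-0.0046,0]]
  ]
}}

```text
time_s: 14.25
eef_pos: [234.3, -449.3, 70.3]
ee_rot: [90.0, 49.7, 15.0]
contact_force: [0.6, -0.0, -1.6]
gripper_width: 0.242
```

```bash
python3 - <<'E'
from h import *
from rig import capture
report(); shaker('top')
c=capture('side'); pickle.dump(c,open('side1.pkl','wb'));cv2.imwrite('pics/s2.png',cv2.resize(c['img'][160:400,220:540,::-1],(800,600)))
E
```

```text
t14.25 tcp [ 234.3 -449.3   70.3] G [ 222.7 -452.4   84.5] yaw15.02 tilt40.26 roll0.01 pad dist195.9 ang15.64 w0.242 F [ 0.6 -0.  -1.6] q [ 88.  16.  -2. 116. -44.  65.  37.]
top x back 77.2 y -104.9 105.9 ang 89.91 panel z 191.13 4781
```

View pics/s2.png

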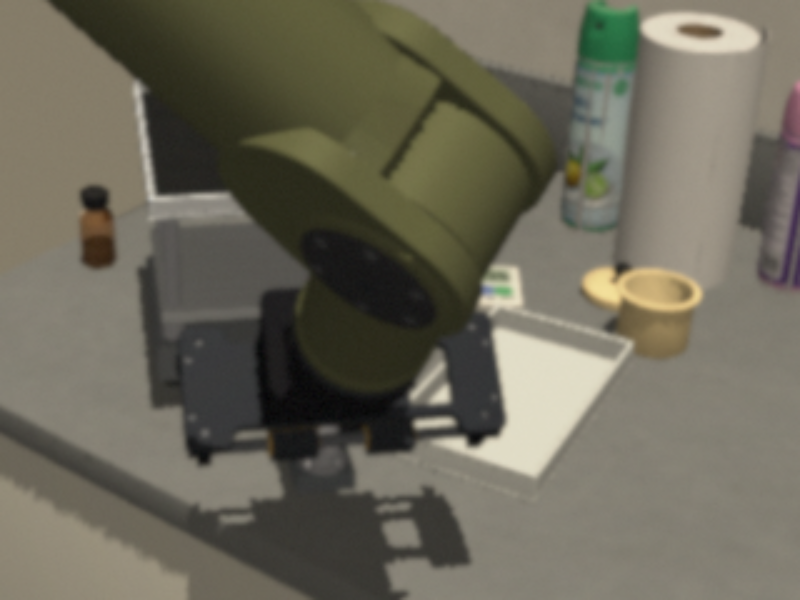

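The wedge is out: the shaker has moved less than 2 mm and the vial and timer are untouched. In the crop the post is in the fingers near (320,450), and the tray's near corner is at (535,490). Next I turn and lift, clear of the base.

```bash
python3 - <<'E'
from h import *
_,R0,p0,g,_=report()
n=10;ps=[];Rs=[]
for k in range(n+1):
    f=k/n*.95; y=15.0+(-24.3-15.0)*f; R=tool(y); gk=g+(np.array([235,-490,100])-g)*f; Rs.append(R);ps.append(gk+GD*R[:,0])
rows(ps,Rs)
E
```

```text
t14.35 tcp [ 233.8 -449.1   70.2] G [ 222.1 -452.2   84.4] yaw15.04 tilt40.24 roll-0.01 pad dist196.4 ang15.55 w0.238 F [-0.1  0.6 -1.4] q [ 88.  16.  -2. 116. -44.  65.  37.]
[[-0.0033, 0.0037, 0.0152], [0.0159, -0.0133, -0.0]]
[[-0.0028, 0.0044, 0.0151], [0.0159, -0.0133, -0.0]]
[[-0.0022, 0.005, 0.015], [0.0159, -0.0133, -0.0]]
[[-0.0017, 0.0056, 0.0148], [0.0159, -0.0133, 0.0]]
[[-0.0012, 0.0062, 0.0146], [0.0159, -0.0133, -0.0]]
[[-0.0007, 0.0068, 0.0143], [0.0159, -0.0133, -0.0]]
[[-0.0002, 0.0074, 0.0139], [0.0159, -0.0133, 0.0]]
[[0.0002, 0.0079, 0.0136], [0.0159, -0.0133, 0.0]]
[[0.0007, 0.0085, 0.0131], [0.0159, -0.0133, -0.0]]
[[0.0011, 0.009, 0.0126], [0.0159, -0.0133, 0.0]]
```

Call:
{"api": "apply_moves", "payload": {
  "plan": [
    [[-0.0033,0.0037,0.0152],[0.0159,-0.0133,0]],
    [[-0.0028,0.0044,0.0151],[0.0159,-0.0133,0]],
    [[-0.0022,0.005,0.015],[0.0159,-0.0133,0]],
    [[-0.0017,0.0056,0.0148],[0.0159,-0.0133,0]],
    [[-0.0012,0.0062,0.0146],[0.0159,-0.0133,0]],
    [[-0.0007,0.0068,0.0143],[0.0159,-0.0133,0]],
    [[-0.0002,0.0074,0.0139],[0.0159,-0.0133,0]],
    [[0.0002,0.0079,0.0136],[0.0159,-0.0133,0]],
    [[0.0007,0.0085,0.0131],[0.0159,-0.0133,0]],
    [[0.0011,0.009,0.0126],[0.0159,-0.0133,0]]
  ]
}}

```text
time_s: 15.6
eef_pos: [246.8, -493.6, 86.6]
ee_rot: [90.7, 49.6, -24.2]
contact_force: [-0.5, 0.5, -1.3]
gripper_width: 0.242
```

```bash
python3 - <<'E'
from h import *
from rig import capture
report()
Ty=-24.3; T=np.array([380.4,-583.3]); d=np.array([np.cos(np.radians(Ty)),np.sin(np.radians(Ty))])
c=capture('side'); W=cloud(c); X=sel(W,20,28,(380,-583),125); print('tray side',rect(X),len(X))
pickle.dump(c,open('side2.pkl','wb'))
G=np.r_[T-66*d,96]; R=tool(Ty); print(G); plan(G+GD*R[:,0],R,9)
E
```

```text
t15.60 tcp [ 246.8 -493.6   86.6] G [ 235.7 -488.7  100.8] yaw-24.22 tilt40.35 roll-0.47 pad dist196.9 ang26.90 w0.242 F [-0.5  0.5 -1.3] q [ 85.   3.  -3. 130. -59.  39.  12.]
tray side ((380.87548828125, -582.88134765625), (120.80268096923828, 215.9335174560547), 67.14530944824219) 415
[ 320.24738374 -556.14005233   96.        ]
[[0.0265, 0.0283, 0.0099], [-0.0004, -0.0, -0.0002]]
[[0.0264, 0.0284, 0.0099], [-0.0004, -0.0, -0.0002]]
[[0.0264, 0.0284, 0.01], [-0.0004, -0.0, -0.0002]]
[[0.0264, 0.0284, 0.01], [-0.0004, -0.0, -0.0002]]
[[0.0264, 0.0284, 0.01], [-0.0004, -0.0, -0.0002]]
[[0.0264, 0.0284, 0.0101], [-0.0004, -0.0, -0.0002]]
[[0.0263, 0.0284, 0.0101], [-0.0004, -0.0, -0.0002]]
[[0.0263, 0.0284, 0.0101], [-0.0004, -0.0, -0.0002]]
[[0.0263, 0.0284, 0.0102], [-0.0004, -0.0, -0.0002]]
```

Call:
{"api": "apply_moves", "payload": {
  "plan": [
    [[0.0255,0.0275,0.0096],[0,0,0]],
    [[0.0255,0.0275,0.0096],[0,0,0]],
    [[0.0255,0.0275,0.0096],[0,0,0]],
    [[0.0255,0.0275,0.0096],[0,0,0]],
    [[0.0255,0.0275,0.0096],[0,0,0]],
    [[0.0255,0.0275,0.0096],[0,0,0]],
    [[0.0255,0.0275,0.0096],[0,0,0]],
    [[0.0255,0.0275,0.0096],[0,0,0]],
    [[0.0255,0.0275,0.0096],[0,0,0]],
    [[0,0,0],[0,0,0]]
  ]
}}

```text
time_s: 16.9
eef_pos: [334.1, -564.1, 81.0]
ee_rot: [90.8, 49.6, -24.2]
contact_force: [-0.6, -0.6, -2.5]
gripper_width: 0.245
```

```bash
python3 - <<'E'
from h import *
from rig import capture
report()
for n in('side','top'):
    c=capture(n); pickle.dump(c,open(n+'3.pkl','wb')); W=cloud(c)
    X=sel(W,30,80,(400,-592),60); print(n,len(X),rect(X) if len(X) else '', np.histogram(X[:,2],np.arange(30,80,4)))
a=pickle.load(open('side3.pkl','rb'))['img'];b=pickle.load(open('top3.pkl','rb'))['img']
cv2.imwrite('pics/b3.png',np.hstack([cv2.resize(a[220:400,330:510],(400,400)),cv2.resize(b[250:430,260:440],(400,400))])[:,:,::-1])
E
```

```text
t16.90 tcp [ 334.1 -564.1   81. ] G [ 323.  -559.2   95.2] yaw-24.20 tilt40.36 roll-0.53 pad dist182.3 ang61.05 w0.245 F [-0.6 -0.6 -2.5] q [ 79.  13.  -7. 120. -58.  33.   4.]
side 111 ((399.22149658203125, -598.4097900390625), (11.896355628967285, 115.6515884399414), 79.2745590209961) (array([ 0,  0,  0,  0,  3,  8, 60, 39,  1,  0,  0,  0]), array([30, 34, 38, 42, 46, 50, 54, 58, 62, 66, 70, 74, 78]))
top 1090 ((404.36663818359375, -593.5374755859375), (40.42734146118164, 110.38337707519531), 66.68451690673828) (array([  0,   0,   0,   1,  17,  90, 504, 415,  63,   0,   0,   0]), array([30, 34, 38, 42, 46, 50, 54, 58, 62, 66, 70, 74, 78]))
```

View pics/b3.png

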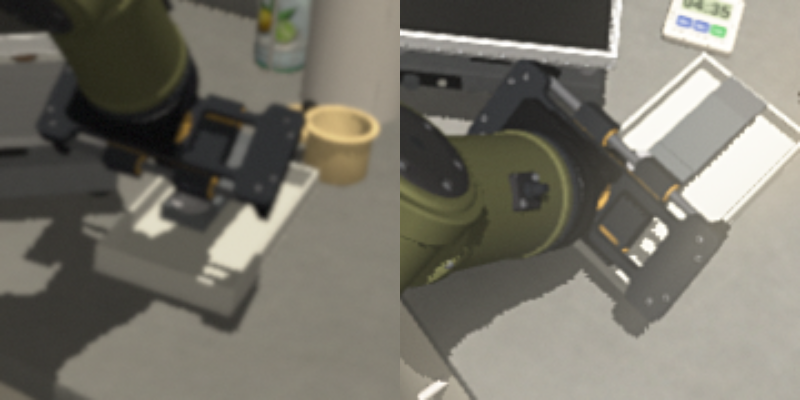

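The wedge hangs over the tray, aligned with its long side (right half, about (710,130)). I'll measure its pose and tilt against the tray.

```bash
cat >> h.py <<'E'
TY=np.radians(-24.2)
def wedge(c,lo=44,hi=72):
    W=cloud(c); d=np.array([np.cos(TY),np.sin(TY)]); m=np.array([-d[1],d[0]])
    X=W.reshape(-1,3); X=X[np.isfinite(X[:,0])]; u=(X[:,:2]-[380.4,-583.3])@np.stack([d,m],1)
    t=(abs(u[:,0])<115)&(abs(u[:,1])<70)&(X[:,2]>18)&(X[:,2]<29); print('tray rect(local)',rect(u[t]),t.sum())
    k=(u[:,0]>-15)&(u[:,0]<110)&(abs(u[:,1])<32)&(X[:,2]>lo)&(X[:,2]<hi)
    U=np.c_[u[k],X[k,2]]; r=rect(U[:,:2]); print('wedge x max %.1f'%U[:,0].max(),'rect',r,len(U))
    tip=U[:,0].max(); F=U[(U[:,0]<tip-34)&(U[:,0]>tip-92)&(abs(U[:,1]-r[0][1])<16)]
    A=np.c_[F[:,:2]-[tip-82,r[0][1]],np.ones(len(F))]; s=np.linalg.lstsq(A,F[:,2],rcond=None)[0]
    print('plane pitch/roll deg',np.degrees(s[:2]).round(2),'z top at origin %.1f'%s[2],len(F))
E
python3 - <<'E'
from h import *
for n in('side','top'): print(n); wedge(pickle.load(open(n+'3.pkl','rb')))
wedge(pickle.load(open('top0.pkl','rb')))
E
```

```text
side
tray rect(local) ((-0.7455978393554688, 1.1783370971679688), (213.02163696289062, 122.5147476196289), 1.246402621269226) 623
wedge x max 89.6 rect ((36.7064208984375, -2.868988037109375), (108.1458511352539, 11.896328926086426), 13.474599838256836) 97
plane pitch/roll deg [-0.59 -0.3 ] z top at origin 57.8 63
top
tray rect(local) ((1.107086181640625, 1.4610939025878906), (213.20033264160156, 120.60922241210938), 0.878756582736969) 427
wedge x max 88.5 rect ((36.76134490966797, 0.5102329254150391), (103.51333618164062, 40.34566116333008), 0.5025372505187988) 1028
plane pitch/roll deg [-0.26 -0.52] z top at origin 58.0 480
tray rect(local) ((-0.0060882568359375, 0.019176483154296875), (120.3335189819336, 211.3192138671875), 89.91708374023438) 488Traceback (most recent call last):
  File "<stdin>", line 3, in <module>
  File "h.py", line 80, in wedge
    U=np.c_[u[k],X[k,2]]; r=rect(U[:,:2]); print('wedge x max %.1f'%U[:,0].max(),'rect',r,len(U))
                                                                    ~~~~~~~~~~^^
    return umr_maximum(a, axis, None, out, keepdims, initial, where)
ValueError: zero-size array to reduction operation maximum which has no identity
```

```bash
python3 - <<'E'
from h import *
report(); R=tool(-24); plan(np.array([329.5,-562.1,38.5]),R,9)
E
```

```text
t17.00 tcp [ 333.8 -563.5   81.1] G [ 322.8 -558.6   95.3] yaw-24.15 tilt40.37 roll-0.59 pad dist182.0 ang60.89 w0.239 F [-0.6 -0.4 -2.5] q [ 79.  12.  -7. 120. -58.  33.   4.]
[[0.0109, -0.0115, 0.0003], [-0.0006, 0.0001, -0.0002]]
[[0.0109, -0.0115, 0.0003], [-0.0006, 0.0001, -0.0002]]
[[0.0109, -0.0115, 0.0003], [-0.0006, 0.0001, -0.0002]]
[[0.011, -0.0115, 0.0003], [-0.0006, 0.0001, -0.0002]]
[[0.011, -0.0115, 0.0003], [-0.0006, 0.0001, -0.0002]]
[[0.011, -0.0115, 0.0002], [-0.0006, 0.0001, -0.0002]]
[[0.011, -0.0114, 0.0002], [-0.0006, 0.0001, -0.0002]]
[[0.011, -0.0114, 0.0002], [-0.0006, 0.0001, -0.0002]]
[[0.011, -0.0114, 0.0002], [-0.0006, 0.0001, -0.0002]]
```

Call:
{"api": "apply_moves", "payload": {
  "plan": [
    [[0.0108,-0.0113,0.0003],[-0.0006,0,0]],
    [[0.0108,-0.0113,0.0003],[-0.0006,0,0]],
    [[0.0108,-0.0113,0.0003],[-0.0006,0,0]],
    [[0.0108,-0.0113,0.0003],[-0.0006,0,0]],
    [[0.0108,-0.0113,0.0003],[-0.0006,0,0]],
    [[0.0108,-0.0113,0.0003],[-0.0006,0,0]],
    [[0.0108,-0.0113,0.0003],[-0.0006,0,0]],
    [[0.0108,-0.0113,0.0003],[-0.0006,0,0]],
    [[0,0,0],[0,0,0]],
    [[0,0,0],[0,0,0]]
  ]
}}

```text
time_s: 18.25
eef_pos: [329.9, -561.5, 41.3]
ee_rot: [90.1, 49.6, -24.1]
contact_force: [0.1, 0.1, -1.5]
gripper_width: 0.244
```

```bash
python3 - <<'E'
from h import *
from rig import capture
report(); wedge(capture('top'),7,40)
E
```

```text
t18.25 tcp [ 329.9 -561.5   41.3] G [ 318.8 -556.5   55.5] yaw-24.07 tilt40.40 roll-0.08 pad dist182.2 ang59.49 w0.244 F [ 0.1  0.1 -1.5] q [ 81.  16.  -8. 121. -64.  30.  13.]
tray rect(local) ((0.90118408203125, 1.4412727355957031), (212.3064422607422, 120.9157943725586), 0.879193127155304) 1108
wedge x max 107.1 rect ((45.845977783203125, -3.158527374267578), (121.39024353027344, 62.89215087890625), 3.0964062213897705) 1149
plane pitch/roll deg [-3.01  4.34] z top at origin 18.2 435
```

Call:
{"api": "apply_moves", "payload": {
  "plan": [
    [[0.0022,-0.0018,0],[0,0,0]],
    [[0.0022,-0.0018,0],[0,0,0]],
    [[0.0022,-0.0018,0],[0,0,0]],
    [[0.0022,-0.0018,0],[0,0,0]],
    [[0.0022,-0.0018,0],[0,0,0]],
    [[0,0,0],[0,0,0]],
    [[0,0,0],[0,0,0]],
    [[0,0,0],[0,0,0]],
    [[0,0,0],[0,0,0]],
    [[0,0,0],[0,0,0]]
  ]
}}

```text
time_s: 19.55
eef_pos: [330.1, -561.9, 37.4]
ee_rot: [90.0, 49.6, -24.1]
contact_force: [0.3, -0.4, -2.0]
gripper_width: 0.244
```

```bash
python3 - <<'E'
from h import *
report()
E
```

```text
t19.55 tcp [ 330.1 -561.9   37.4] G [ 319.  -556.9   51.6] yaw-24.13 tilt40.43 roll-0.02 pad dist182.4 ang59.62 w0.244 F [ 0.3 -0.4 -2. ] q [ 81.  17.  -9. 121. -65.  30.  14.]
```

Call:
{"api": "apply_moves", "payload": {
  "plan": [
    [[0.0013,-0.0011,0],[0,0,0]],
    [[0.0013,-0.0011,0],[0,0,0]],
    [[0.0013,-0.0011,0],[0,0,0]],
    [[0,0,0],[0,0,0]],
    [[0,0,0],[0,0,0]],
    [[0,0,0],[0,0,0]],
    [[0,0,0],[0,0,0]],
    [[0,0,0],[0,0,0]],
    [[0,0,0],[0,0,0]],
    [[0,0,0],[0,0,0]]
  ]
}}

```text
time_s: 20.8
eef_pos: [330.7, -562.6, 37.1]
ee_rot: [90.0, 49.5, -24.2]
contact_force: [-0.5, 0.6, 1.1]
gripper_width: 0.24
```

```bash
python3 - <<'E'
from h import *
report()
E
```

```text
t20.80 tcp [ 330.7 -562.6   37.1] G [ 319.6 -557.6   51.4] yaw-24.17 tilt40.55 roll0.03 pad dist182.7 ang59.87 w0.240 F [-0.5  0.6  1.1] q [ 81.  17.  -9. 121. -65.  30.  15.]
```

Force changed from −2.0 to +1.1 N, so it's resting on the floor. I'll release with a partial opening, then back off along the tool axis.

Call:
{"api": "apply_moves", "payload": {
  "plan": [
    [[0,0,0],[0,0,0]],
    [[0,0,0],[0,0,0]],
    [[0,0,0],[0,0,0]],
    [[0,0,0],[0,0,0]],
    [[0,0,0],[0,0,0]],
    [[0,0,0],[0,0,0]],
    [[0,0,0],[0,0,0]],
    [[0,0,0],[0,0,0]],
    [[-0.01,0,0],[0,0,0]],
    [[-0.02,0,0],[0,0,0]]
  ],
  "claw": 0
}}

```text
time_s: 22.05
eef_pos: [325.4, -560.1, 44.0]
ee_rot: [90.0, 49.5, -24.1]
contact_force: [0.2, -0.1, -0.9]
gripper_width: 0.493
```

Call:
{"api": "apply_moves", "payload": {
  "plan": [
    [[-0.04,0,0],[0,0,0]],
    [[-0.06,0,0],[0,0,0]],
    [[-0.06,0,0],[0,0,0]],
    [[-0.06,0,0],[0,0,0]],
    [[-0.06,0,0],[0,0,0]],
    [[-0.06,0,0],[0,0,0]],
    [[-0.06,0,0],[0,0,0]],
    [[-0.04,0,0],[0,0,0]],
    [[0,0,0],[0,0,0]],
    [[0,0,0],[0,0,0]]
  ]
}}

```text
time_s: 23.3
eef_pos: [240.6, -523.2, 152.7]
ee_rot: [89.7, 49.4, -24.5]
contact_force: [-0.5, 0.0, 0.1]
gripper_width: 0.498
```

```bash
python3 - <<'E'
from h import *
from rig import capture
report(); shaker('top')
cs={n:capture(n) for n in('side','top')}
for n in cs: print(n); wedge(cs[n],7,40); shaker(n,cs[n])
c=cs['side'];W=cloud(c)
for W0 in(cloud(pickle.load(open('side0.pkl','rb'))),W):
    T=sel(W0,10,90,(558,-211),40);print('vial',T.mean(0),len(T)); T=sel(W0,12,35,(532,-556),35);print('timer',T.mean(0),len(T))
X=sel(W,30,70,(320,-557),30); print('post',cyl(X,c,cen=(320,-557)),cyl(X[X[:,2]<48],c,cen=(320,-557))[0],cyl(X[X[:,2]>56],c,cen=(320,-557))[0])
cv2.imwrite('pics/b4.png',np.hstack([cv2.resize(c['img'][180:400,220:520],(400,293)),cv2.resize(cs['top']['img'][130:430,220:520],(293,293))])[:,:,::-1])
E
```

```text
t23.30 tcp [ 240.6 -523.2  152.7] G [ 229.5 -518.2  166.9] yaw-24.54 tilt40.60 roll0.20 pad dist217.0 ang33.12 w0.498 F [-0.5  0.   0.1] q [ 86.  -0.  -2. 124. -51.  46.   3.]
top x back 77.4 y -104.9 105.8 ang 0.04 panel z 191.07 4785
side
tray rect(local) ((-0.7924880981445312, 1.065582275390625), (213.95269775390625, 122.38736724853516), 1.4694340229034424) 896
wedge x max 107.8 rect ((46.725738525390625, -5.794088363647461), (50.512107849121094, 122.95213317871094), 89.13096618652344) 559
plane pitch/roll deg [-3.54  0.32] z top at origin 13.5 202
side x back 72.8 y -105.4 105.4 ang 89.98 panel z 191.82 863
top
tray rect(local) ((0.3878326416015625, 1.6713829040527344), (211.7884521484375, 121.2579345703125), 0.8934220671653748) 998
wedge x max 106.5 rect ((45.298519134521484, -2.0614471435546875), (120.53363800048828, 63.56726837158203), 2.093797445297241) 1110
plane pitch/roll deg [-2.83  0.81] z top at origin 14.0 431
top x back 77.5 y -104.9 105.6 ang 0.08 panel z 191.11 4790
vial [ 558.42675029 -210.74418591   43.21991812] 383
timer [ 534.39426851 -556.04261455   19.46478378] 429
vial [ 558.55914423 -211.09308831   43.73827588] 375
timer [nan nan nan] 0
post (array([ 321.5413997 , -558.58992251]), np.float64(0.841822942516453), 231) [ 321.69597728 -558.47602844] [ 321.64533924 -558.72277857]<stdin>:8: RuntimeWarning: Mean of empty slice.
  ret = um.true_divide(
```

View pics/b4.png

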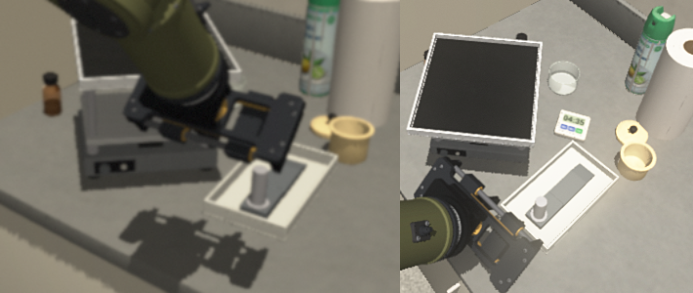

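The picture shows the wedge lying in the tray with the post upright, at (540,208) in the right half. The shaker, timer and vial are in place, and the gripper is clear. One clean flatness check, then I hand in.

```bash
python3 - <<'E'
from h import *
from rig import capture,sign_off
c=capture('top');W=cloud(c);d=np.array([np.cos(TY),np.sin(TY)]);m=np.array([-d[1],d[0]])
X=W.reshape(-1,3);X=X[np.isfinite(X[:,0])];u=(X[:,:2]-[321.5,-558.6])@np.stack([d,m],1)
for a,b in((54,110),(16,46)):
    k=(u[:,0]>a)&(u[:,0]<b)&(abs(u[:,1])<14)&(X[:,2]<30)
    s=np.linalg.lstsq(np.c_[u[k]-[(a+b)/2,0],np.ones(k.sum())],X[k,2],rcond=None)[0];print(k.sum(),'slope deg',np.degrees(s[:2]).round(2),'z',s[2].round(2))
k=(abs(u[:,0])<8)&(abs(u[:,1])<8)&(X[:,2]>66);print('post top z',np.median(X[k,2]))
k=(u[:,0]>60)&(u[:,0]<140)&(abs(u[:,1])>28)&(abs(u[:,1])<40)&(X[:,2]<20);print('tray floor z',np.median(X[k,2]))
k=np.hypot(X[:,0]-532,X[:,1]+557)<50;k&=(X[:,2]>15)&(X[:,2]<35);print('timer',rect(X[k]))
if abs(s[0])<.06 and abs(s[1])<.06: print('ok',sign_off())
E
```

```text
384 slope deg [-0.09  0.64] z 13.72
178 slope deg [ 0.1  -0.93] z 17.7
post top z 72.48463447352255
tray floor z 2.8246037833736217
timer ((527.1243286132812, -557.1973266601562), (89.14584350585938, 65.7726821899414), 2.9940743446350098)
the job is handed in; nothing more can be done
ok None
```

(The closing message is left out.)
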